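Prop the shelf clamp with the shoe horn and take out the acrylic box

ROBOT

A 7-joint arm with a two-finger parallel gripper is mounted at the origin on the work surface. World frame = base frame: x ahead of the robot, y to its left, z up, the work surface at z = 0. Lengths are in m, angles in rad, forces in N, time in s.
With the tool pointing down it reaches from about 0.4 to 0.875 m from the base axis. Payload 19.3 kg.
Tool frame: the origin (TCP) lies on the centre line of the jaws, within the pads' length; the fingertips stand 14 mm ahead of it and the grasp point (between the pads) lies 5 mm behind it; y points along the fingers, x is the direction in which the jaws open and shut, and the axes are right-handed (so a half turn about y gives the same grasp; the last joint's range is limited). The gripper opens to 85 mm and grips with 20 to 120 N. Pads are 22 mm wide; open, the fingers measure 114 mm over their backs; the gripper's body (76 mm by 85 mm) begins 54 mm behind the grasp point. The pads swing forward as they close: fully open they stand 13 mm farther back than shut.
Start: joints at [-0.07, 0.521, -0.036, 1.599, 0.021, 1.021, -0.113], TCP at [0.625, -0, 0.225] pointing down, gripper open.
Joint ranges: [-2.91, 2.91], [-0.3, 2.13], [-1.5, 1.42], [0.17, 2.43], [-1.26, 4.41], [0.16, 1.93], [-2.52, 2.52]. Speed limits (rad/s): [1.89, 1.89, 2.39, 2.39, 3.01, 3.01, 3.01].

INTERFACE

Orientations are given as [roll, pitch, yaw] about the fixed x, y, z axes, in that order (R = Rz(yaw) Ry(pitch) Rx(roll)).
In Python, from workcell import monitor, grab_frame, workorder gives the robot as it stands.
- The arm moves only by the tool drive_tool, never from a script. Its argument "steps" is one flat list of numbers, 5 for each row, row after row: the finger opening in mm, from 0 to 85.4, then the shift along the world's x, y, z in mm, then the turn about the world's z in degrees. In form: [fingers, tx, ty, tz, twist, fingers, tx, ty, tz, twist, ...]. A call has exactly 5 rows; each row shifts and turns the commanded pose from where the row before left it; what a row does not reach is not made up. A row lasts 1/12 s, in which the tool goes at most 41.7 mm and 7.16 degrees, less where a joint would pass 70% of its speed; a pose out of reach is approached as far as the arm can. A call is refused whole if a number of a shift passes 41.7 or a number of a turn 7.16, either way. A call with a gripper value outside its range is refused whole. The fingers move at their own pace and stop on an object; "grip_force" is the grip in N (left out, the last holds). Time passes only in rows, so rows that do not move let the fingers close, or fill a call up. It gives the time, the measured TCP pose, the force and the opening at its end, in the units of the state.
- monitor.observe(): the state, without advancing time (a new reading comes with each control period).
- grab_frame(name): name is "scene" or "side" or "wrist"; returns a dict with "frame" (384x512x3 uint8, red, green, blue), "vertical_fov" (degrees; the focal length in pixels is half the picture's height over the tangent of half this angle, whatever the lens; pixels are square), "cx", "cy" (the principal point, pixels), "k1" (the pictures are not rectified: a ray, as slopes to the right and down, at radius r is drawn at 1 + k1 r^2 times it, then the intrinsics apply), "xyz" and "orientation" of the camera in the world. Camera axes: x right, y down, z forward; pixel columns grow to the right and rows downward; lengths in m; the calibration is good to about 2 mm. A picture is of the moment at which its call begins. There is no depth.
- workorder.job_done(): hands the job in, once; it reports no verdict.
The state is a dict: "clock": time; "qpos": joint angles; "qd": joint speeds; "joint_efforts": joint torques, N m; "position": TCP position; "tool_rot": TCP orientation; "force": force on the tool from outside, world axes, zero at the start; "moment": the same for the moment, N m; "grip_width": finger opening in m.
Only numpy, scipy, OpenCV 4.12 (cv2) and the standard library are available. Lean on these libraries where they do the work, as an engineer would, in place of code of your own. Each camera call takes 0.05 s, during which the arm holds its last target. There are 200 camera calls.

TASK

Free the closed acrylic box from the spring clamp on the shelf edge and set it flat in the valet tray. The jaw snaps shut by itself, so first, with the box still in its place, prop it: take the shoe horn out of its stand, lay it on the shelf hollow side down and let go, then take it anew by the handle and slide it from the side under the jaw, behind the box, until the jaw rests on its hump and stays up with your hand off. Leave the clamp propped, do not tip the box over, and leave the watch, the ring cone and the sunglasses where they are.

Things in the scene. Friction and masses are not known exactly. Their poses are not given: they have to be found in the camera images.
- clamp: Black plastic spring clamp, 28 mm wide, fixed on the far shelf edge. Origin on the shelf top in its middle plane; z up, x outward over the edge, y along the edge. Its upper jaw, a lever hinged on an axis along y at x +28, z +36 mm, reaches in over the shelf to x -110 mm onto the box's base. Over the shelf it is at most 48 mm high shut, 55 mm propped; its handles stick out beyond the edge, up to 90 mm high.
- jaw (a joint): Opening of the clamp's sprung upper jaw in rad: about 0 when its pad presses on the box's base, growing as it rises. The spring shuts it with 0.6 N m at 0 plus 1.5 N m per rad. Resting on the shoe horn's hump it reads about 0.15, the pad then about 19 mm higher.
- throat (a point): Point on the shelf top under the jaw lever, fixed to the clamp, 52 mm inward from its origin, axes as the clamp's. The shut lever's underside is level 12.5 mm above it. This throat is open to both sides, along y; along x it is free from 35 mm inward (end of the box's base) to 72 mm outward (clamp's spine). The propped horn lies over this point, its length along y, from either side.
- horn: Grey plastic shoe horn, rigid, 210 mm long, 70 g, standing blade down in its stand. Origin at the middle of the tip; z along its length from tip to handle end, y across its width, x out of its rounded back (hollow side -x). Blade 42 mm wide, shell 3 mm; handle 25 mm wide, about 10 mm thick. Bowed: laid hollow side down it touches only at tip and handle end.
- horn_hump (a point): On the back of the shoe horn at the middle of its hump, axes as the horn's. Laid hollow side down, the back rises as a ramp from 4 mm at the tip to 24 mm at 80 mm from the tip, is level (the hump) from 80 to 116 mm, then falls. This point, 98 mm from the tip, belongs under the middle of the jaw. Sliding it under the jaw takes 10 to 20 N.
- horn_grip (a point): Middle of the shoe horn's handle, 165 mm from the tip, axes as the horn's. The handle is 25 mm wide (y) and 9 mm thick (x) here; laid hollow side down, its underside is about 9 mm and its top 18.5 mm above the shelf. Towards the end the handle bends down: its middle lies at x +14 mm here, +6 mm at 205 mm from the tip.
- stand: Fixed cedar shoe-care stand, 62 mm (x) by 122 mm (y), 72 mm high; origin at the middle of its underside. The horn stands in the well at y -25 mm, 28 by 52 mm, open at the top, 64 mm deep; a brush fills the other well, up to 74 mm high.
- box: Closed acrylic box, 0.2 to 0.4 kg, one rigid piece. Origin at the middle of its underside, z up, x towards the clamp. White base 120 mm (x) by 84 mm (y), 6 mm thick, its edge rim 9 mm high. Clear cover with shut lid 80 mm (x) by 58 mm (y), middle at x -13 mm, top at 60 mm. The jaw's pad sits at x +47 mm inside the rim: draw it 30 mm to -x under the raised jaw before lifting.
- tray: Fixed dark wooden valet tray, 166 mm (x) by 130 mm (y), walls 6 mm thick and 22 mm high, inner floor 6 mm above the shelf; origin at the middle of its underside. The box's base fits flat inside, length along the tray's x, either way round, about 17 mm to spare on each side.
- cone: White ceramic ring cone, base 56 mm across, 80 mm high, origin under its middle; a bystander near the tray.
- watch: Stainless watch lying on its side, its closed bracelet a loop 60 mm across, 40 mm high; origin under the loop's middle; a bystander near the tray.
- sunglasses: Amber sunglasses standing open, 140 mm wide (y), 130 mm deep, 44 mm high; origin under the bridge, lenses face +x, temples run to -x; a bystander on the robot's side of the stand.
There are look-alikes about, which are no part of the job. There is more than one size of the box; the one meant has the size given above.

How it is judged:
On the way, in this order (a step that is already met when the one before it is completed fails the run):
1. the shoe horn lies at rest on the shelf hollow side down, let go, with the jaw still shut (angle between horn's own z axis and vertical above 1.4 rad and angle between horn's own x axis and vertical below 0.25 rad and height (world z) of horn below 0.012 m and linear speed of horn below 0.03 m/s and contact force between the fingers and horn below 0.3 N and value of joint jaw below 0.06 rad), for 0.2 s.
2. the shoe horn alone holds the jaw up, clear of the box, which still stands in its place; the hand is off horn and clamp (value of joint jaw above 0.13 rad and contact force between horn and clamp above 1 N and angle between horn's own z axis and vertical above 1.4 rad and contact force between the fingers and horn below 0.3 N and contact force between each of the arm, the fingers and clamp below 0.3 N and contact force between clamp and box below 0.3 N and distance of box from where it was at the start of the episode below 0.015 m), for 0.3 s.
At the end, for the whole second after the job is handed in: The box stands flat and upright on the tray's floor, at rest, within 30 mm of the tray's middle; the shoe horn lies at rest under the jaw and still holds it up (jaw above 0.13 rad) (value of joint jaw above 0.13 rad and contact force between horn and clamp above 1 N and angle between horn's own z axis and vertical above 1.4 rad and horizontal distance between box and tray below 0.03 m and z of box in the frame of tray below 0.01 m and angle between box's own z axis and vertical below 0.05 rad and linear speed of each of box, horn below 0.02 m/s); the robot touches nothing.
It fails at once if the watch is pushed more than 30 mm (distance of watch from where it was at the start of the episode above 0.03 m).
It fails at once if the ring cone is pushed more than 30 mm (distance of cone from where it was at the start of the episode above 0.03 m).
It fails at once if the sunglasses are pushed more than 30 mm (distance of sunglasses from where it was at the start of the episode above 0.03 m).
It fails at once if the box is tipped over (angle between box's own z axis and vertical above 0.7 rad).
It fails at once if the ring cone is tipped over (angle between cone's own z axis and vertical above 0.6 rad).
It also fails if it takes over 72 s, if anything falls off the work surface, if the arm or the gripper's body presses on something with over 40 N, if the wrist force passes 120 N, or if a joint passes its speed limit or range.

## Working session

There is one attempt and no reset: what is moved stays moved. The work goes in short steps, Python scripts to look and compute and a tool call to move; the robot and the scene stay as the last step left them, time stands still between calls to the robot, and variables do not carry over. Pictures are saved under pics/ and viewed, about 8 in all and at most 12, crops included, and the job is handed in when it is done.

Besides the shell and the picture viewer there is one more tool, called in YAML: its name, and indented under it one key for each argument. drive_tool: Moves the arm, as the interface text tells. Its arguments: {"type":"object","properties":{"steps":{"type":"array"},"grip_force":{"type":"number"}},"required":["steps"]}

```bash
mkdir -p pics
cat > h.py <<'E'
import numpy as np, cv2
from workcell import monitor, grab_frame, workorder
from scipy.spatial.transform import Rotation as R
def grab(n,save=None):
    f=grab_frame(n)
    if save: cv2.imwrite('pics/'+save,cv2.cvtColor(f['frame'],cv2.COLOR_RGB2BGR))
    return f
def cam(f):
    h=f['frame'].shape[0]; fl=h/2/np.tan(np.radians(f['vertical_fov'])/2)
    o=np.array(f['orientation'],float)
    Rm=o if o.shape==(3,3) else R.from_euler('xyz',o).as_matrix()
    return fl,Rm,np.array(f['xyz'],float)
def ray(f,u,v):
    fl,Rm,c=cam(f); d=np.array([(u-f['cx'])/fl,(v-f['cy'])/fl]); s=d.copy()
    for _ in range(20): s=d/(1+f['k1']*(s@s))
    r=Rm@np.array([s[0],s[1],1]); return c,r/np.linalg.norm(r)
def onz(f,u,v,z):
    c,r=ray(f,u,v); return c+r*(z-c[2])/r[2]
def tri(f1,p1,f2,p2):
    c1,r1=ray(f1,*p1); c2,r2=ray(f2,*p2)
    t=np.linalg.lstsq(np.stack([r1,-r2],1),c2-c1,rcond=None)[0]
    a=c1+t[0]*r1;b=c2+t[1]*r2; return (a+b)/2,np.linalg.norm(a-b)
def proj(f,p):
    fl,Rm,c=cam(f); q=Rm.T@(np.array(p)-c); s=q[:2]/q[2]; s=s*(1+f['k1']*(s@s)); return s*fl+[f['cx'],f['cy']]
E
cat > a.py <<'E'
from h import *
import pickle
d={}
for n in('scene','side','wrist'):
    d[n]=grab(n,n+'0.png'); f=d[n]; print(n,f['xyz'],f['orientation'],f['vertical_fov'],f['k1'],f['cx'],f['cy'])
pickle.dump(d,open('f0.pkl','wb'))
for n in('scene','side'):
    im=cv2.imread(f'pics/{n}0.png'); cv2.imwrite(f'pics/{n}0b.png',cv2.resize(im,(800,600),interpolation=cv2.INTER_CUBIC))
print(monitor.observe())
E
python3 a.py
```

```text
scene [ 1.01519361 -0.43660715  1.01602929] [-2.44579901 -0.01613111  0.86940919] 50.07878404410411 -0.02017154412039861 248.18839968509013 190.55555930075147
side [0.26538077 0.70146479 0.78709202] [-2.38223826 -0.01305988 -2.83323516] 56.312417854160245 -0.02241308057431087 255.12057158700037 197.47343363482184
wrist [0.62430087 0.07150117 0.37374017] [2.85725781e+00 7.82977631e-04 4.59898482e-04] 67.08777105663758 -0.019073876497990354 251.5317316881306 187.7822505739122
{'clock': 0.15, 'qpos': array([-0.07022708,  0.5218584 , -0.0363229 ,  1.59983574,  0.02116374,
        1.02110791, -0.11280576]), 'qd': array([-5.04082618e-05, -1.39358860e-03, -1.31809070e-03, -2.63002712e-03,
       -9.02289192e-04,  1.01179541e-03,  1.72652728e-05]), 'joint_efforts': array([ 4.00798544e-04, -9.27376485e+01,  1.98035471e+00, -3.70049715e+01,
        1.79930578e-02,  6.46477114e-03, -1.41420460e-05]), 'position': array([ 6.24758141e-01, -4.02301176e-06,  2.24384443e-01]), 'tool_rot': array([-1.57082236e+00,  8.26030595e-04, -1.46371482e-05]), 'force': array([ 0.65640062, -0.100632  ,  0.19474925]), 'moment': array([ 0.0099314 , -0.0249061 , -0.00577993]), 'grip_width': 0.08549876244980395}
```

View pics/scene0b.png

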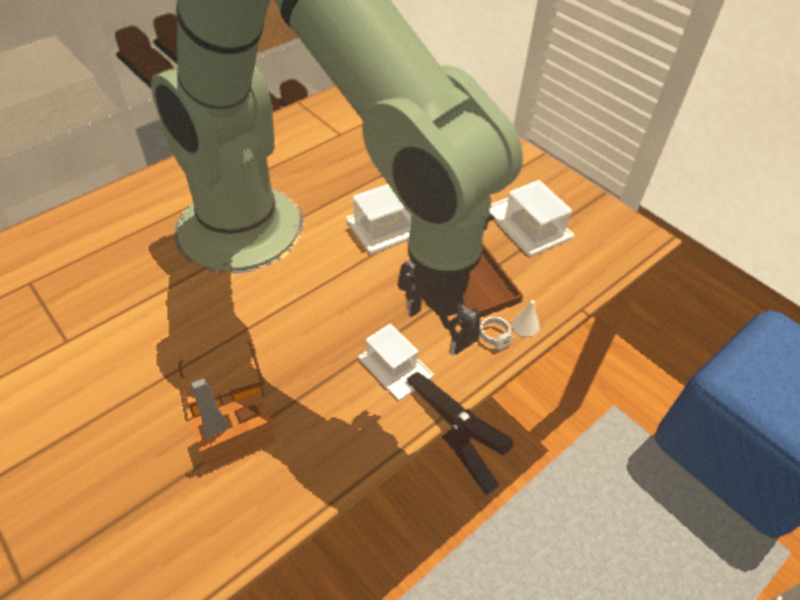

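View pics/side0b.png

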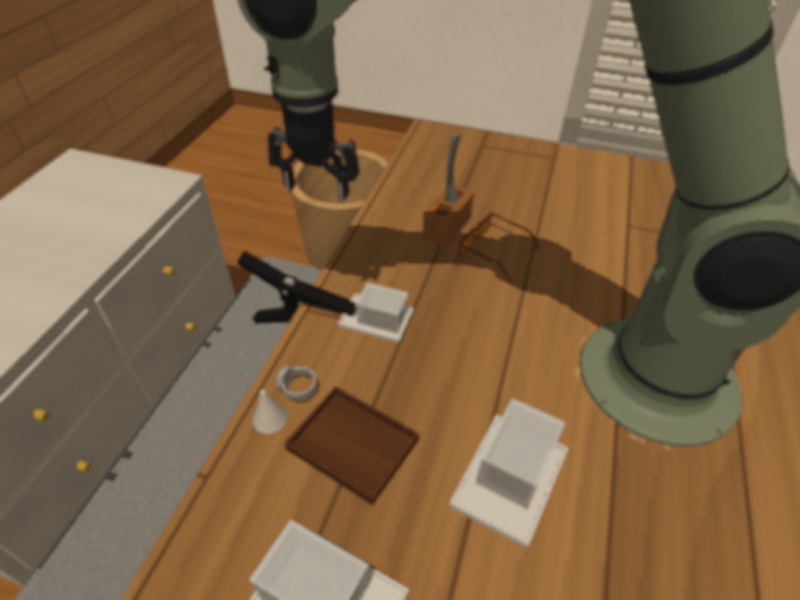

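The scene view shows the stand with the grey horn at (215,420), and the clamped box at (395,360) with the black clamp running to (510,445). The tray is behind the gripper at (495,285). The side view shows the tray at (355,445), box at (378,310), and horn/stand at (450,190).

```bash
cat > b.py <<'E'
from h import *
def crop(p,x,y,w,h,s):
    im=cv2.imread('pics/'+p)[y:y+h,x:x+w]
    im=cv2.resize(im,None,fx=s,fy=s,interpolation=cv2.INTER_CUBIC)
    for k in range(0,w,20):
        cv2.putText(im,str(x+k),(k*s,8),0,.28,(255,0,255),1); cv2.line(im,(k*s,10),(k*s,14),(255,0,255),1)
    for k in range(0,h,20):
        cv2.putText(im,str(y+k),(0,k*s+4),0,.28,(255,0,255),1)
    return im
a=crop('scene0.png',110,225,80,75,5); b=crop('scene0.png',225,200,80,75,5)
c=crop('side0.png',260,75,80,75,5); d=crop('side0.png',200,165,80,75,5)
cv2.imwrite('pics/m1.png',np.vstack([np.hstack([a,b]),np.hstack([c,d])])[:600])
im=cv2.imread('pics/wrist0.png'); cv2.imwrite('pics/w0b.png',cv2.resize(im,(800,600),interpolation=cv2.INTER_CUBIC))
E
python3 b.py
```

```text
(no output)
```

View pics/m1.png

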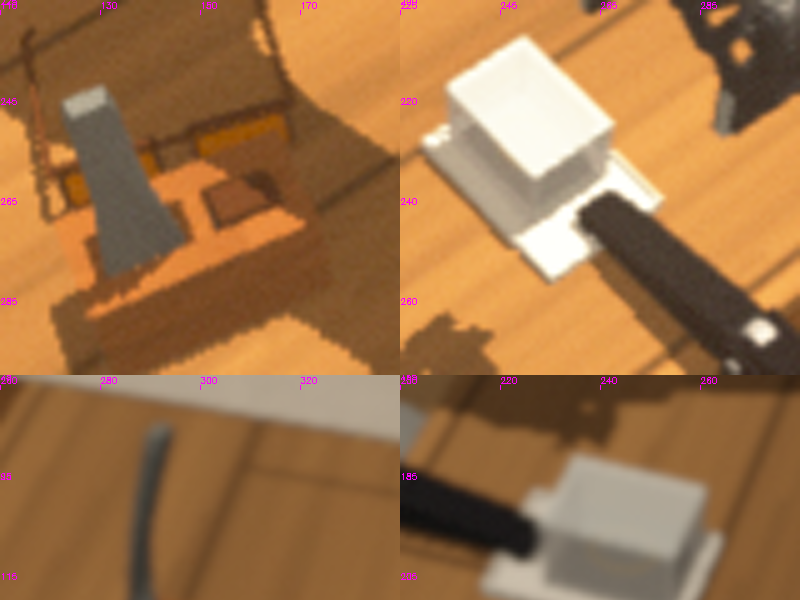

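View pics/w0b.png

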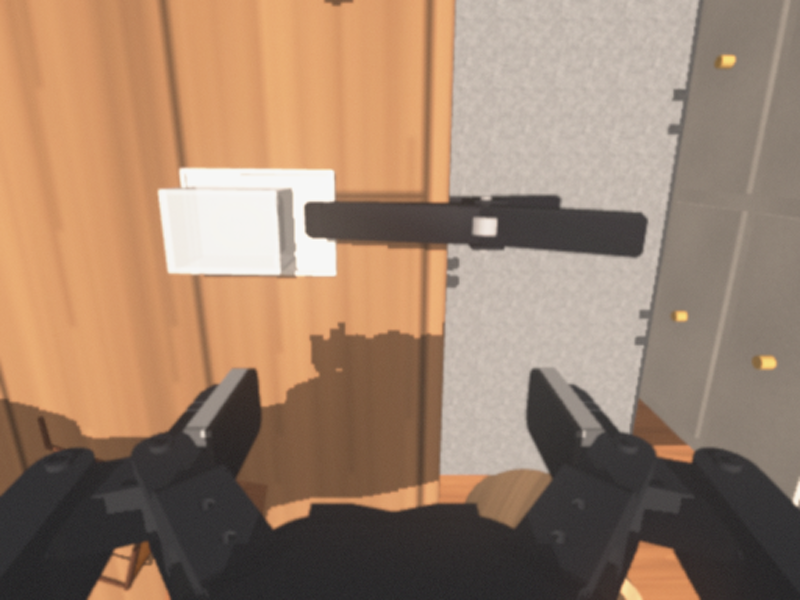

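The wrist view shows the box base with corners (181,168), (334,170), (335,275), and the jaw lever from (305,218) out to the right. The crops show the horn's handle end at scene pixel (127,245) and side pixel (291.6,85.6).

```bash
cat > c.py <<'E'
from h import *
import pickle
d=pickle.load(open('f0.pkl','rb')); S,D,W=d['scene'],d['side'],d['wrist']
np.set_printoptions(precision=4,suppress=True)
k=1.5625
print('box base corners z9 (wrist)');
for p in [(181,168),(334,170),(335,275)]: print(onz(W,p[0]/k,p[1]/k,.009))
print('cover top z60');
for p in [(160,189),(278,188),(279,275),(168,275)]: print(onz(W,p[0]/k,p[1]/k,.06))
print('cover top scene/side tri:')
sc=lambda x,y:(225+x/5,200+y/5); sd=lambda x,y:(200+x/5,165+(y-375)/5)
ss=lambda x,y:(110+x/5,225+y/5); sh=lambda x,y:(260+x/5,75+(y-375)/5)
# scene crop cover corners x offset 400
C={'top':sc(523-400,37),'right':sc(613-400,122),'bot':sc(537-400,178),'left':sc(447-400,86)}
for n,p in C.items(): print(n,onz(S,*p,.06), tri(S,p,W,{'top':(160/k,189/k),'left':(168/k,275/k),'right':(278/k,188/k),'bot':(279/k,275/k)}[n]))
print('jaw tip'); 
for p in [(305,203),(306,236),(450,204),(450,243)]: print(onz(W,p[0]/k,p[1]/k,.02))
print('edge',[onz(W,434/k,y/k,0)[:2] for y in (60,450)])
print('stand top z72 scene');
for p in [(90,317),(307,222),(57,222),(205,160)]: print(onz(S,*ss(*p),.072))
print('well'); 
for p in [(90,235),(105,280),(190,240),(180,200)]: print(onz(S,*ss(*p),.072))
print('horn end'); print(tri(S,ss(85,100),D,sh(158,430)))
for p in [(63,103),(103,86),(108,97),(67,116)]: print(onz(S,*ss(*p),.218))
print('horn mid lower at 72: edges'); 
for p in [(105,277),(185,243)]: print(onz(S,*ss(*p),.075))
print('tray z22 side');
for p in [(338,389),(418,438),(372,500),(288,444)]: print(onz(D,p[0]/k,p[1]/k,.022))
E
python3 c.py
python3 - <<'E'
import cv2,numpy as np
def crop(p,x,y,w,h,s):
    im=cv2.imread('pics/'+p)[y:y+h,x:x+w]
    im=cv2.resize(im,None,fx=s,fy=s,interpolation=cv2.INTER_CUBIC)
    for k in range(0,w,10):
        cv2.putText(im,str(x+k),(k*s,8),0,.28,(255,0,255),1)
    for k in range(0,h,10):
        cv2.putText(im,str(y+k),(0,k*s+4),0,.28,(255,0,255),1)
    return im
a=crop('side0.png',250,80,80,100,6)
b=crop('side0.png',180,240,90,85,4)
o=np.zeros((600,480+320,3),np.uint8); o[:600,:480]=a; o[:340,480:]=b[:, :320]; cv2.imwrite('pics/m2.png',o)
E
```

```text
box base corners z9 (wrist)
[0.4584 0.0669 0.009 ]
[0.578 0.065 0.009]
[ 0.5759 -0.0192  0.009 ]
cover top z60
[0.4654 0.0538 0.06  ]
[0.5461 0.0542 0.06  ]
[ 0.5426 -0.0065  0.06  ]
[ 0.4626 -0.0065  0.06  ]
cover top scene/side tri:
top [0.4669 0.0521 0.06  ] (array([0.4646, 0.0537, 0.0571]), np.float64(0.0011523811375649619))
right [0.5458 0.0522 0.06  ] (array([0.5449, 0.0538, 0.0571]), np.float64(0.001041942098886756))
bot [ 0.5471 -0.0057  0.06  ] (array([ 0.5446, -0.0058,  0.0595]), np.float64(0.004328333987741985))
left [ 0.4662 -0.0046  0.06  ] (array([ 0.4659, -0.0056,  0.0627]), np.float64(0.0032625986271233765))
jaw tip
[0.5562 0.0407 0.02  ]
[0.5556 0.0151 0.02  ]
[0.668  0.0399 0.02  ]
[0.669  0.0096 0.02  ]
edge [array([0.6548, 0.145 ]), array([ 0.6635, -0.1943])]
stand top z72 scene
[ 0.4751 -0.3522  0.072 ]
[ 0.4991 -0.2395  0.072 ]
[ 0.4174 -0.3385  0.072 ]
[ 0.4343 -0.2605  0.072 ]
well
[ 0.4348 -0.3292  0.072 ]
[ 0.462  -0.3362  0.072 ]
[ 0.4698 -0.2913  0.072 ]
[ 0.4465 -0.2831  0.072 ]
horn end
(array([ 0.4607, -0.3128,  0.2155]), np.float64(0.00031092809467197954))
[ 0.4577 -0.3216  0.218 ]
[ 0.4612 -0.303   0.218 ]
[ 0.4678 -0.3043  0.218 ]
[ 0.4649 -0.3236  0.218 ]
horn mid lower at 72: edges
[ 0.4623 -0.3357  0.075 ]
[ 0.4714 -0.2946  0.075 ]
tray z22 side
[0.5158 0.2129 0.022 ]
[0.3641 0.2599 0.022 ]
[0.3982 0.3763 0.022 ]
[0.5502 0.3319 0.022 ]
```

View pics/m2.png

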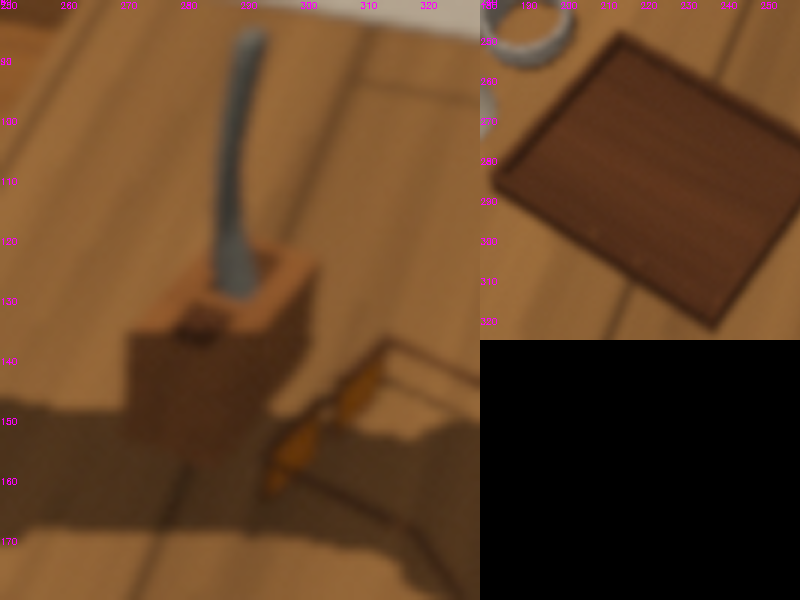

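The side crop shows the horn bulging left (towards world +x) with its end bending right, so the back faces +x and the hollow faces the robot. The tray is clear, with its near corner at (237,320). I'll move above the horn and turn the fingers across its width.

```bash
cat > d.py <<'E'
from h import *
import pickle
d=pickle.load(open('f0.pkl','rb')); D=d['side'];S=d['scene']
xh=np.array([.978,-.208,0]); yh=np.array([.208,.978,0]); e=np.array([.4607,-.3128,.2155])
# horn mid-plane: through e, normal yh
for p in [(291.5,86),(290,90),(288.5,97),(287.5,103),(287,110),(287.5,118)]:
    c,r=ray(D,*p); q=c+r*((e-c)@yh)/(r@yh); print(p,q.round(4),'x_h rel end',round((q-e)@xh*1000,1))
E
python3 d.py
```

```text
(291.5, 86) [ 0.4609 -0.3128  0.2155] x_h rel end 0.2
(290, 90) [ 0.4647 -0.3136  0.2005] x_h rel end 4.1
(288.5, 97) [ 0.4676 -0.3143  0.1746] x_h rel end 7.1
(287.5, 103) [ 0.4692 -0.3146  0.152 ] x_h rel end 8.7
(287, 110) [ 0.4688 -0.3145  0.1257] x_h rel end 8.3
(287.5, 118) [ 0.4645 -0.3136  0.0958] x_h rel end 3.8
```

drive_tool:
  steps: [60,-10.5,-21,3,-6.8,60,-10.5,-21,3,-6.8,60,-10.5,-21,3,-6.8,60,-10.5,-21,3,-6.8,60,-10.5,-21,3,-6.8]
  grip_force: 40

```text
clock: 0.57
position: [0.5718, -0.1059, 0.2398]
tool_rot: [-1.571, 0.0, -0.599]
force: [0.9, -0.8, 0.3]
grip_width: 0.06
```

drive_tool:
  steps: [60,-10.5,-21,3,-6.8,60,-10.5,-21,3,-6.8,60,-10.5,-21,3,-6.8,60,-10.5,-21,3,-6.8,60,-10.5,-21,3,-6.8]

```text
clock: 0.98
position: [0.5193, -0.2109, 0.2549]
tool_rot: [-1.571, 0.0, -1.193]
force: [0.5, 0.2, 0.0]
grip_width: 0.0598
```

drive_tool:
  steps: [60,-10,-21,3,-6.8,60,-10,-21,3,-6.8,60,-10,-21,3,-6.8,60,-10,-21,3,-6.8,60,0,0,0,0]

```text
clock: 1.4
position: [0.4777, -0.2981, 0.2674]
tool_rot: [-1.571, -0.002, -1.674]
force: [-0.7, -0.9, 1.1]
grip_width: 0.0602
```

drive_tool:
  steps: [60,-5,-8,0,-3,60,-5,-8,0,-3,60,0,0,0,0,60,0,0,0,0,60,0,0,0,0]

```text
clock: 1.82
position: [0.4704, -0.3093, 0.2667]
tool_rot: [-1.571, 0.0, -1.764]
force: [-0.3, -0.4, 1.3]
grip_width: 0.0599
```

Run:
```python
from h import *
f=grab('wrist'); im=cv2.cvtColor(f['frame'],cv2.COLOR_RGB2BGR); cv2.imwrite('pics/w1.png',im)
print(monitor.observe()['position'],monitor.observe()['tool_rot'])
print(proj(f,[.4607,-.3128,.2155]),proj(f,[.4678,-.3143,.17]))
```

```text
[ 0.47041642 -0.30927584  0.26666713] [-1.57088528e+00  3.79016422e-04 -1.76371478e+00]
[258.90421736 214.85858906] [257.82540961 188.2290346 ]
```

View pics/w1.png

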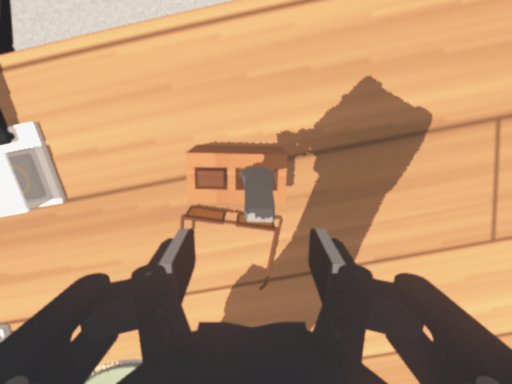

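The wrist view shows the horn end at (258,217), 2 px from the predicted position, and the stand square to the fingers. I'll correct by 5 mm, then descend and grip.

drive_tool:
  steps: [60,-2.5,-5,0,0,60,0,0,-25,0,60,0,0,-25,0,60,0,0,-25,0,60,0,0,-24,0]

```text
clock: 2.28
position: [0.4675, -0.315, 0.1667]
tool_rot: [-1.571, 0.0, -1.765]
force: [-0.1, -0.9, -0.2]
grip_width: 0.06
```

drive_tool:
  steps: [15,0,0,0,0,15,0,0,0,0,15,0,0,0,0,15,0,0,0,0,15,0,0,0,0]

```text
clock: 2.7
position: [0.468, -0.3154, 0.1691]
tool_rot: [-1.569, -0.0, -1.766]
force: [0.5, -0.6, 3.5]
grip_width: 0.0229
```

drive_tool:
  steps: [15,0,0,0,0,15,0,0,0,0,15,0,0,10,0,15,0,0,10,0,15,0,0,10,0]

```text
clock: 3.12
position: [0.4676, -0.3152, 0.1993]
tool_rot: [-1.57, -0.0, -1.766]
force: [-0.1, 0.3, -0.8]
grip_width: 0.023
```

drive_tool:
  steps: [15,-9.4,2,0,0,15,-9.4,2,0,0,15,-9.4,2,0,0,15,-9.4,2,-2,0,15,-9.4,2,-2,0]

```text
clock: 3.53
position: [0.4192, -0.3047, 0.1935]
tool_rot: [-1.571, 0.0, -1.767]
force: [2.1, -0.8, 0.7]
grip_width: 0.0229
```

drive_tool:
  steps: [15,-9.4,2,-2,0,15,-9.4,2,-3,0,15,-9.4,2,-3,0,15,0,0,0,0,15,0,0,0,0]

```text
clock: 3.95
position: [0.3918, -0.2989, 0.1857]
tool_rot: [-1.571, 0.0, -1.767]
force: [1.1, 0.2, -0.2]
grip_width: 0.0228
```

Run:
```python
from h import *
a=grab('side')['frame']; b=grab('scene')['frame']
A=cv2.resize(a[60:180,220:360],(700,600),interpolation=2); 
cv2.imwrite('pics/s2.png',cv2.cvtColor(A,cv2.COLOR_RGB2BGR))
```

```text
(no output)
```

View pics/s2.png

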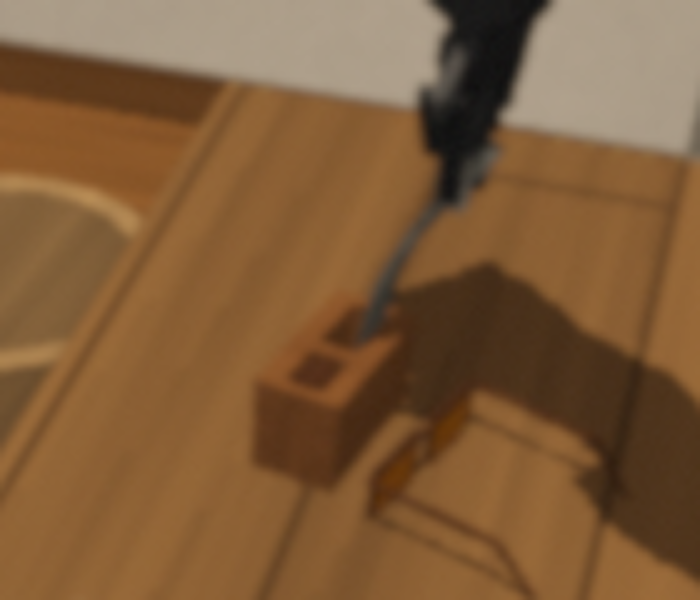

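The side crop shows the horn tilted about 30° in the well with the handle towards the robot, and the forces are small. I'll lift it out and carry it to the throat line.

drive_tool:
  steps: [15,0,0,14,0,15,0,0,15,0,15,0,0,15,0,15,0,0,15,0,15,0,0,7,0]

```text
clock: 4.47
position: [0.3928, -0.2993, 0.2532]
tool_rot: [-1.57, -0.0, -1.766]
force: [0.7, -0.7, -0.3]
grip_width: 0.023
```

drive_tool:
  steps: [15,14.7,12.3,0,6.75,15,14.7,12.3,0,6.75,15,14.7,12.3,0,6.75,15,14.7,12.3,0,6.75,15,14.7,12.3,0,6.75]

```text
clock: 4.88
position: [0.4664, -0.2367, 0.2513]
tool_rot: [-1.571, 0.001, -1.171]
force: [0.1, -0.5, -1.1]
grip_width: 0.0229
```

drive_tool:
  steps: [15,14.7,12.3,0,6.75,15,14.7,12.3,0,6.75,15,14.7,12.3,0,6.75,15,14.7,12.3,0,6.75,15,14.7,12.3,0,6.75]

```text
clock: 5.3
position: [0.5399, -0.1752, 0.2512]
tool_rot: [-1.571, 0.001, -0.582]
force: [-0.0, -0.1, -0.7]
grip_width: 0.0226
```

drive_tool:
  steps: [15,14.7,12.3,0,6.75,15,14.7,12.3,0,6.75,15,14.7,12.3,0,6.75,15,14.7,12.3,0,6.75,15,14.7,12.3,0,6.75]

```text
clock: 5.72
position: [0.6134, -0.1137, 0.2511]
tool_rot: [-1.57, 0.001, 0.007]
force: [0.1, -0.7, 0.0]
grip_width: 0.0232
```

drive_tool:
  steps: [15,0,0,0,0,15,0,0,0,0,15,0,0,0,0,15,0,0,0,0,15,0,0,0,0]

```text
clock: 6.13
position: [0.6124, -0.1151, 0.2518]
tool_rot: [-1.571, 0.0, -0.001]
force: [0.4, 0.4, -1.0]
grip_width: 0.0233
```

Run:
```python
from h import *
import pickle
s=grab('side'); b=grab('scene'); pickle.dump((s,b),open('f3.pkl','wb'))
x0,y0=150,60; sx,sy=190,60
A=cv2.resize(s['frame'][y0:y0+150,x0:x0+200],(400,300),interpolation=2)
B=cv2.resize(b['frame'][150:300,180:380],(400,300),interpolation=2)
o=np.hstack([cv2.resize(A,(400,300)),B])
cv2.imwrite('pics/s3.png',cv2.cvtColor(o,cv2.COLOR_RGB2BGR)); print(monitor.observe()['position'],monitor.observe()['tool_rot'])
```

```text
[ 0.61258479 -0.11485521  0.25193157] [-1.57092364e+00 -7.84124937e-05 -1.46446325e-04]
```

View pics/s3.png

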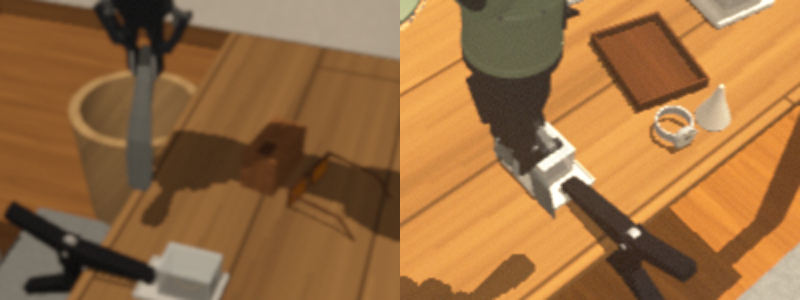

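The side view shows the horn hanging blade down, its tip at full-frame pixel (221,153). The scene view now shows the whole tray, with crop corners (591,43), (657,12), (708,79), (641,108).

Run:
```python
from h import *
import pickle
s,b=pickle.load(open('f3.pkl','rb'))
c,r=ray(s,221,153.5)
for X in(.607,.613,.619):
    print((c+r*(X-c[0])/r[0]).round(4))
P=[(591,43),(657,12),(708,79),(641,108)]
Q=[onz(b,180+(x-400)/2,150+y/2,.022)[:2] for x,y in P]; print(np.round(Q,4),np.mean(Q,0))
```

```text
[ 0.607  -0.0645  0.0987]
[ 0.613  -0.0779  0.0866]
[ 0.619  -0.0914  0.0746]
[[0.386  0.2333]
 [0.4046 0.3688]
 [0.561  0.3247]
 [0.5347 0.201 ]] [0.47153824 0.28195315]
```

drive_tool:
  steps: [15,0,5,-17,0,15,0,5,-17,0,15,0,5,-17,0,15,0,5,-15,0,15,0,0,-10,0]

```text
clock: 6.65
position: [0.6123, -0.0935, 0.1745]
tool_rot: [-1.57, 0.001, 0.001]
force: [-0.4, 1.3, -0.7]
grip_width: 0.023
```

drive_tool:
  steps: [15,0,0,-4,0,15,0,0,-3,0,15,0,0,-3,0,15,0,0,-2,0,15,0,0,0,0]
  grip_force: 25

```text
clock: 7.07
position: [0.6129, -0.0948, 0.1639]
tool_rot: [-1.571, -0.0, 0.0]
force: [-0.5, -0.5, -0.2]
grip_width: 0.0229
```

drive_tool:
  steps: [15,0,0,-3,0,15,0,0,-3,0,15,0,0,-3,0,15,0,0,0,0,15,0,0,0,0]

```text
clock: 7.48
position: [0.6128, -0.0945, 0.1546]
tool_rot: [-1.571, 0.0, 0.001]
force: [0.3, 0.6, -0.7]
grip_width: 0.0232
```

drive_tool:
  steps: [15,0,-8,-5,0,15,0,-8,-5,0,15,0,-9,-5,0,15,0,-9,-5,0,15,0,0,0,0]

```text
clock: 7.9
position: [0.6129, -0.1319, 0.1348]
tool_rot: [-1.573, -0.001, -0.002]
force: [-0.1, -5.3, 11.3]
grip_width: 0.0228
```

```bash
cat > g.py <<'E'
from h import *
import sys
f=grab('side'); im=f['frame']; hsv=cv2.cvtColor(im,cv2.COLOR_RGB2HSV)
m=((hsv[...,1]<60)&(hsv[...,2]>45)&(hsv[...,2]<150)).astype(np.uint8); m[:60]=0; m[175:]=0; m[:,:205]=0; m[:,262:]=0
n,l,st,ce=cv2.connectedComponentsWithStats(m)
for i in range(1,n):
    if st[i,4]>25:
        ys,xs=np.where(l==i); b=ys.argmax(); bx=xs[ys==ys.max()].mean()
        c,r=ray(f,bx,ys.max()); print(st[i],'low',bx,ys.max(),(c+r*(.613-c[0])/r[0]).round(4))
E
python3 g.py
```

```text
[215  78  19   4  55] low 223.5 81 [ 0.613  -0.1285  0.3001]
[215 117  18  58 539] low 219.5 174 [ 0.613  -0.0552  0.0217]
```

drive_tool:
  steps: [15,0,-6,-4.5,0,15,0,-5.5,-4.5,0,15,0,-10,-10,0,15,0,-10,-10.5,0,15,0,0,0,0]

```text
clock: 8.37
position: [0.6121, -0.163, 0.104]
tool_rot: [-1.572, 0.001, -0.002]
force: [1.4, -2.7, 3.0]
grip_width: 0.0228
```

```bash
python3 g.py
```

```text
[220  83  17   4  45] low 228.0 86 [ 0.613  -0.1594  0.2689]
[215 121  22  54 533] low 220.0 174 [ 0.613  -0.059   0.0185]
```

drive_tool:
  steps: [15,0,-8,-11.5,0,15,0,-8,-12,0,15,0,-6,-13,0,15,0,-6,-13,0,15,0,0,0,0]

```text
clock: 8.83
position: [0.6112, -0.189, 0.0527]
tool_rot: [-1.57, 0.004, -0.0]
force: [0.6, 0.1, 1.5]
grip_width: 0.023
```

drive_tool:
  steps: [15,0,-3,-9,0,15,0,-3,-9,0,15,0,0,-6,0,15,0,0,-4,0,15,0,0,0,0]

```text
clock: 9.25
position: [0.6124, -0.1936, 0.0268]
tool_rot: [-1.57, 0.001, 0.001]
force: [0.3, 0.6, 0.9]
grip_width: 0.023
```

```bash
python3 g.py
python3 - <<'E'
from h import *
s=grab('side'); b=grab('scene')
A=cv2.resize(s['frame'][80:230,150:350],(400,300),interpolation=2)
B=cv2.resize(b['frame'][180:330,130:330],(400,300),interpolation=2)
cv2.imwrite('pics/s4.png',cv2.cvtColor(np.hstack([A,B]),cv2.COLOR_RGB2BGR))
E
```

```text
[226 103  15   3  35] low 233.0 105 [ 0.613  -0.1931  0.1874]
[216 136  25  39 388] low 221.5 174 [ 0.613  -0.0704  0.0085]
```

View pics/s4.png

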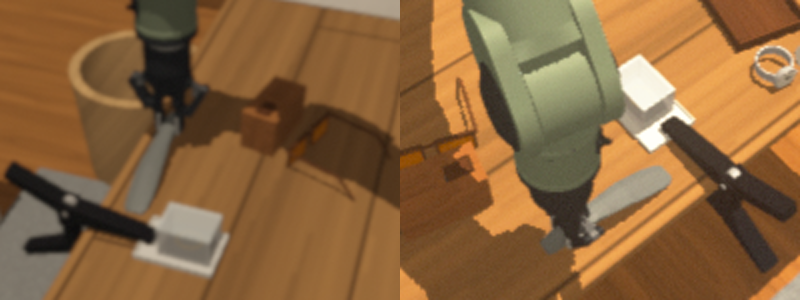

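Both views show the horn almost flat with its back up, the blade towards the clamp and its tip short of the jaw. I'll lower it a little and let go.

drive_tool:
  steps: [15,0,0,-3,0,15,0,0,-3,0,15,0,0,0,0,15,0,0,0,0,45,0,0,0,0]

```text
clock: 9.82
position: [0.6128, -0.194, 0.0218]
tool_rot: [-1.571, 0.0, 0.001]
force: [0.4, -0.6, 0.0]
grip_width: 0.0336
```

drive_tool:
  steps: [45,0,0,0,0,45,0,0,0,0,45,0,0,0,0,45,0,0,0,0,45,0,0,0,0]

```text
clock: 10.23
position: [0.6128, -0.194, 0.0218]
tool_rot: [-1.571, 0.0, 0.001]
force: [0.3, 0.3, 0.8]
grip_width: 0.0447
```

drive_tool:
  steps: [45,0,0,0,0,45,0,0,0,0,45,0,0,0,0,45,0,0,0,0,45,0,0,0,0]

```text
clock: 10.65
position: [0.6128, -0.194, 0.0218]
tool_rot: [-1.571, 0.0, 0.001]
force: [-0.4, 1.1, -0.7]
grip_width: 0.0451
```

```bash
python3 g.py
python3 - <<'E'
from h import *
s=grab('side'); b=grab('wrist')
A=cv2.resize(s['frame'][80:230,150:350],(400,300),interpolation=2)
B=cv2.resize(b['frame'],(400,300),interpolation=3)
cv2.imwrite('pics/s5.png',cv2.cvtColor(np.hstack([A,B]),cv2.COLOR_RGB2BGR))
import pickle; pickle.dump(b,open('f5.pkl','wb'))
E
```

```text
[216 140  28  35 287] low 221.5 174 [ 0.613  -0.0704  0.0085]
```

View pics/s5.png

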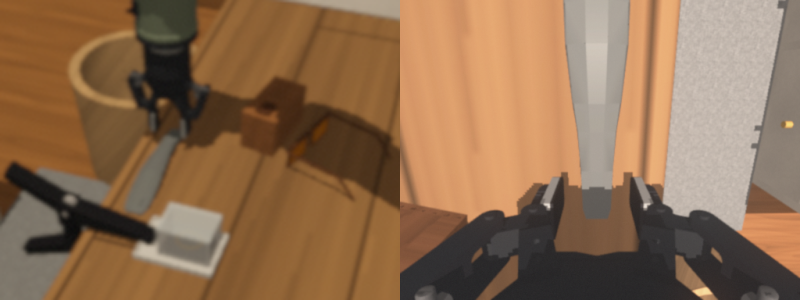

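The horn is flat on the shelf, hollow down, with the fingers open around it. The wrist view shows the handle end at about (250,278) and the blade running straight up the image.

```bash
cat > e.py <<'E'
from h import *
import pickle
w=pickle.load(open('f5.pkl','rb'))
print('end',onz(w,195*1.28,218*1.28,.008),'pads',onz(w,195*1.28,187*1.28,.02))
for y in (5,60,110,170):
    row=y*1.28; l={5:163,60:166,110:172,170:181}[y]; r={5:231,60:230,110:224,170:215}[y]
    print(onz(w,l*1.28,row,.015).round(4),onz(w,r*1.28,row,.015).round(4))
b=grab('scene',None); h=cv2.cvtColor(b['frame'],cv2.COLOR_RGB2HSV)
m=((h[...,1]<70)&(h[...,2]>60)&(h[...,2]<190)).astype(np.uint8); m[:255]=0;m[320:]=0;m[:,:190]=0;m[:,280:]=0
n,l,st,ce=cv2.connectedComponentsWithStats(m)
for i in range(1,n):
    if st[i,4]>60:
        ys,xs=np.where(l==i); print(st[i]); 
        for k in (xs.argmax(),xs.argmin(),ys.argmin(),ys.argmax()): print(xs[k],ys[k],onz(b,xs[k],ys[k],.004).round(4))
s=grab('side'); print('side tip',onz(s,221.5,174.5,.003),onz(s,221.5,174.5,.006))
E
python3 e.py
```

```text
end [ 0.61110555 -0.23181763  0.008     ] pads [ 0.61120118 -0.19754926  0.02      ]
[ 0.5916 -0.0778  0.015 ] [ 0.6333 -0.0777  0.015 ]
[ 0.5924 -0.1096  0.015 ] [ 0.6339 -0.1095  0.015 ]
[ 0.5954 -0.1419  0.015 ] [ 0.6311 -0.1418  0.015 ]
[ 0.6008 -0.1862  0.015 ] [ 0.626  -0.1861  0.015 ]
[190 255  39  23 434]
228 256 [ 0.5281 -0.0786  0.004 ]
190 257 [ 0.4623 -0.1632  0.004 ]
191 255 [ 0.4588 -0.1573  0.004 ]
203 277 [ 0.5363 -0.172   0.004 ]
[217 263  49  39 674]
265 269 [ 0.6259 -0.0255  0.004 ]
217 296 [ 0.6049 -0.1766  0.004 ]
257 263 [ 0.5975 -0.0301  0.004 ]
223 301 [ 0.6262 -0.1731  0.004 ]
[201 297  18  16 141]
218 304 [ 0.6244 -0.1882  0.004 ]
201 308 [ 0.6051 -0.2288  0.004 ]
212 297 [ 0.5988 -0.1884  0.004 ]
204 312 [ 0.6188 -0.2292  0.004 ]
side tip [ 0.61457629 -0.07361284  0.003     ] [ 0.61324024 -0.07064733  0.006     ]
```

Run:
```python
from h import *
import pickle
d=pickle.load(open('f0.pkl','rb')); S,W,D=d['scene'],d['wrist'],d['side']; k=1.5625
print('pin',tri(S,(297.4,266.4),W,(309.8,144.6)))
# jaw tip corners: wrist upper-left/lower-left, scene
print(tri(S,(225+180/5,200+207/5),W,(306/k,234/k)), tri(S,(225+207/5,200+190/5),W,(306/k,205/k)))
for z in(.012,.02,.03): print(z,(onz(W,306/k,203/k,z)+onz(W,306/k,236/k,z))/2, onz(W,306/k,203/k,z)[1]-onz(W,306/k,236/k,z)[1])
# dark mask centre of lever in wrist
h=cv2.cvtColor(W['frame'],cv2.COLOR_RGB2GRAY)
for u in (205,225,245,265):
    v=np.where(h[110:170,u]<45)[0]+110; print(u,v.min(),v.max(),[ (onz(W,u,v.min()-.5,z)[1]+onz(W,u,v.max()+.5,z)[1])/2 for z in (.03,.045)],onz(W,u,v.min()-.5,.03)[1]-onz(W,u,v.max()+.5,.03)[1])
```

```text
pin (array([0.69090048, 0.02777978, 0.04714545]), np.float64(0.0030432269235700395))
(array([0.55732321, 0.01747439, 0.02111051]), np.float64(0.002966503039511061)) (array([0.55715903, 0.03926475, 0.01683498]), np.float64(0.0018785367459278504))
0.012 [0.5547656  0.02689552 0.012     ] 0.026148228458704972
0.02 [0.5563034  0.02788199 0.02      ] 0.02556995199716517
0.03 [0.55822564 0.02911507 0.03      ] 0.024847106420240427Traceback (most recent call last):
  File "<stdin>", line 11, in <module>
    return umr_minimum(a, axis, None, out, keepdims, initial, where)
ValueError: zero-size array to reduction operation minimum which has no identity
```

drive_tool:
  steps: [45,0,1,-1,0,45,0,1,-1,0,15,0,0,0,0,15,0,0,0,0,15,0,0,0,0]
  grip_force: 90

```text
clock: 11.32
position: [0.6128, -0.192, 0.0197]
tool_rot: [-1.571, 0.0, 0.001]
force: [0.1, 0.3, -0.6]
grip_width: 0.0151
```

drive_tool:
  steps: [15,0,0,0,0,15,0,0,0,0,15,0,0,0,0,15,0,0,0,0,15,0,0,0,0]

```text
clock: 11.73
position: [0.6128, -0.1921, 0.0198]
tool_rot: [-1.571, 0.0, 0.001]
force: [0.6, -0.1, 0.3]
grip_width: 0.0153
```

```bash
python3 - <<'E'
from h import *
w=grab('wrist'); s=grab('scene')
A=cv2.resize(w['frame'][170:330,150:362],(400,300),interpolation=2); B=cv2.resize(s['frame'][230:330,170:303],(400,300),interpolation=2)
cv2.imwrite('pics/s6.png',cv2.cvtColor(np.hstack([A,B]),cv2.COLOR_RGB2BGR))
E
python3 e.py | tail -12
```

```text
204 277 [ 0.5381 -0.1699  0.004 ]
[219 263  47  39 657]
265 269 [ 0.6259 -0.0255  0.004 ]
219 296 [ 0.6083 -0.1725  0.004 ]
257 263 [ 0.5975 -0.0301  0.004 ]
222 301 [ 0.6245 -0.1751  0.004 ]
[201 297  16  16 135]
216 303 [ 0.6189 -0.1905  0.004 ]
201 307 [ 0.6028 -0.2272  0.004 ]
211 297 [ 0.5971 -0.1905  0.004 ]
204 312 [ 0.6188 -0.2292  0.004 ]
side tip [ 0.61457629 -0.07361284  0.003     ] [ 0.61324024 -0.07064733  0.006     ]
```

View pics/s6.png

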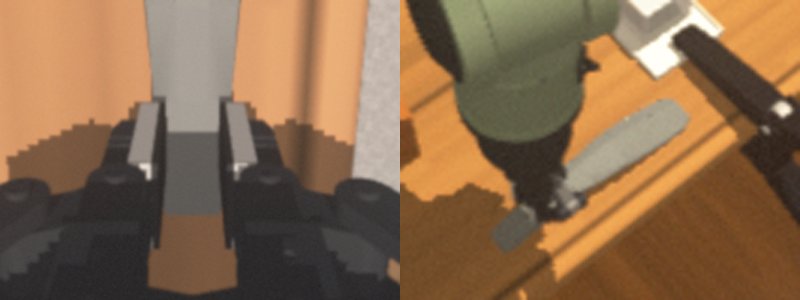

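The wrist crop shows the handle between the pads or just under them, so I can't tell which. I'll command a smaller opening as a test.

drive_tool:
  steps: [5,0,0,0,0,5,0,0,0,0,5,0,0,0,0,5,0,0,0,0,5,0,0,0,0]

```text
clock: 12.35
position: [0.6128, -0.192, 0.0198]
tool_rot: [-1.571, -0.0, 0.001]
force: [0.2, 0.0, -0.3]
grip_width: 0.005
```

The fingers close over the top of the handle, so they are too high. I'll open and go lower carefully, watching the force.

drive_tool:
  steps: [40,0,0,0,0,40,0,0,0,0,40,0,0,0,0,40,0,0,0,0,40,0,0,0,0]

```text
clock: 12.77
position: [0.6128, -0.192, 0.0198]
tool_rot: [-1.571, 0.0, 0.001]
force: [0.3, -0.3, -0.7]
grip_width: 0.0401
```

drive_tool:
  steps: [40,0,0,-2,0,40,0,0,-2,0,40,0,0,-2,0,40,0,0,0,0,40,0,0,0,0]

```text
clock: 13.18
position: [0.6126, -0.192, 0.0136]
tool_rot: [-1.571, 0.0, 0.001]
force: [0.0, -0.5, -0.0]
grip_width: 0.0402
```

```bash
python3 e.py | tail -12; python3 -c "
from h import *
o=monitor.observe();print(o['force'],o['position'])"
```

```text
207 279 [ 0.5481 -0.1672  0.004 ]
[219 263  47  40 664]
265 269 [ 0.6259 -0.0255  0.004 ]
219 300 [ 0.6173 -0.1794  0.004 ]
257 263 [ 0.5975 -0.0301  0.004 ]
224 302 [ 0.63   -0.1728  0.004 ]
[201 297  18  16 142]
218 305 [ 0.6266 -0.1899  0.004 ]
201 307 [ 0.6028 -0.2272  0.004 ]
212 297 [ 0.5988 -0.1884  0.004 ]
204 312 [ 0.6188 -0.2292  0.004 ]
side tip [ 0.61457629 -0.07361284  0.003     ] [ 0.61324024 -0.07064733  0.006     ]
[ 0.00486334 -0.67756388 -0.41693289] [ 0.61280144 -0.19202746  0.0137855 ]
```

drive_tool:
  steps: [40,0,3,0,0,40,0,2,0,0,15,0,0,0,0,15,0,0,0,0,15,0,0,0,0]
  grip_force: 40

```text
clock: 13.7
position: [0.6128, -0.187, 0.0138]
tool_rot: [-1.571, 0.0, 0.001]
force: [0.2, -0.2, -0.2]
grip_width: 0.0152
```

drive_tool:
  steps: [15,0,0,0,0,15,0,0,0,0,15,0,0,0,0,15,0,0,0,0,15,0,0,0,0]

```text
clock: 14.12
position: [0.6128, -0.1871, 0.0138]
tool_rot: [-1.571, -0.0, 0.001]
force: [-0.1, 0.3, 0.4]
grip_width: 0.0148
```

Run:
```python
from h import *
w=grab('wrist'); cv2.imwrite('pics/w7.png',cv2.cvtColor(w['frame'],cv2.COLOR_RGB2BGR))
p=np.array([.6128,-.187,.0138]); print(w['xyz']-p)
for dy in(-.011,0,.011):
  for dz in (-.014,0,.014): print(dy,dz,proj(w,p+[-.0075,dy,dz]).round(1),proj(w,p+[-.0125,dy,dz]).round(1))
v=cv2.cvtColor(w['frame'],cv2.COLOR_RGB2HSV)
for r in range(190,290,6): print(r,' '.join('%d/%d'%(v[r,c,1],v[r,c,2]) for c in range(212,292,5)))
```

```text
[-0.00062026  0.07146573  0.14943687]
-0.011 -0.014 [240.3 241.3] [232.2 241.3]
-0.011 0 [239.4 252.5] [230.7 252.4]
-0.011 0.014 [238.3 265.5] [228.9 265.5]
0 -0.014 [240.1 225. ] [231.9 225. ]
0 0 [239.1 235. ] [230.3 235. ]
0 0.014 [238.  246.8] [228.4 246.8]
0.011 -0.014 [239.9 208.1] [231.6 208.1]
0.011 0 [238.9 216.9] [229.9 216.9]
0.011 0.014 [237.8 227.3] [227.9 227.3]
190 132/217 132/217 129/218 39/164 27/167 26/168 26/167 25/171 27/170 28/172 26/167 27/168 27/168 91/176 129/223 128/224
196 130/217 131/218 128/219 68/165 28/165 28/166 27/169 25/171 26/170 26/170 27/168 31/167 28/165 120/211 127/223 127/225
202 132/215 130/217 130/218 96/175 28/164 28/163 29/169 26/170 27/171 27/170 27/167 29/165 29/166 125/218 127/223 128/224
208 128/216 129/217 127/218 122/209 27/161 28/162 26/166 27/171 27/170 27/170 25/164 25/162 26/160 128/222 128/223 128/225
214 129/216 131/218 129/219 128/212 26/156 29/161 28/166 26/169 28/173 27/172 26/166 27/160 26/157 127/223 127/223 126/226
220 132/215 129/217 129/218 130/216 28/157 29/160 27/167 27/171 24/169 27/171 28/165 27/160 28/156 127/223 12
[... 480 characters left out ...]
1 49/57 30/153 29/152 45/63 33/61 24/97 24/97 24/95 24/97 24/97 30/51 34/76 30/151 28/146 40/57
256 38/54 27/75 29/166 29/167 38/61 34/60 24/96 22/94 24/96 21/96 21/95 30/51 41/62 29/166 30/120 33/62
262 26/58 27/56 26/58 26/155 17/74 22/59 22/94 27/96 24/97 19/96 19/95 21/49 26/79 25/91 18/57 17/60
268 24/65 17/59 14/53 20/50 25/52 22/69 24/95 21/95 22/94 19/94 21/95 16/49 23/55 14/55 19/55 13/57
274 27/47 25/51 27/48 21/48 25/51 24/85 17/92 22/93 24/94 19/93 16/93 21/60 15/51 20/50 10/49 26/50
280 32/48 22/46 33/46 17/46 26/50 23/89 24/95 25/93 19/94 22/94 16/93 28/72 21/49 22/47 30/51 17/45
286 23/45 22/46 18/43 11/45 21/48 19/92 16/93 22/92 19/94 21/95 19/93 21/84 20/51 11/47 11/46 11/45
```

The pads still sit above the handle, so the tips are well behind where the text puts them. I'll open and go lower in small steps under force watch.

drive_tool:
  steps: [40,0,0,0,0,40,0,0,0,0,40,0,0,0,0,40,0,0,0,0,40,0,0,-2,0]

```text
clock: 14.58
position: [0.613, -0.1871, 0.012]
tool_rot: [-1.571, -0.0, 0.001]
force: [-0.0, 1.1, 0.4]
grip_width: 0.0395
```

drive_tool:
  steps: [40,0,0,-1,0,40,0,0,-1,0,40,0,0,-1,0,40,0,0,-1,0,40,0,0,0,0]

```text
clock: 15.0
position: [0.6127, -0.187, 0.0075]
tool_rot: [-1.571, 0.0, 0.001]
force: [-0.2, -0.2, 0.1]
grip_width: 0.0398
```

drive_tool:
  steps: [15,0,0,0,0,15,0,0,0,0,15,0,0,0,0,15,0,0,0,0,15,0,0,0,0]

```text
clock: 15.42
position: [0.6129, -0.1871, 0.008]
tool_rot: [-1.571, -0.0, 0.001]
force: [-1.3, 1.1, 2.9]
grip_width: 0.0216
```

drive_tool:
  steps: [40,0,0,0,0,40,0,0,0,0,40,0,0,0,0,40,0,0,-1.5,0,40,0,0,-1.5,0]

```text
clock: 15.83
position: [0.6128, -0.187, 0.0047]
tool_rot: [-1.571, -0.0, 0.001]
force: [0.2, 0.1, 0.5]
grip_width: 0.0399
```

drive_tool:
  steps: [40,0,0,-1,0,40,0,0,-1,0,40,0,0,-1,0,40,0,0,0,0,40,0,0,0,0]

```text
clock: 16.25
position: [0.6127, -0.187, 0.0017]
tool_rot: [-1.571, 0.0, 0.001]
force: [0.7, -0.3, 0.6]
grip_width: 0.0399
```

drive_tool:
  steps: [15,0,0,0,0,15,0,0,0,0,15,0,0,0,0,15,0,0,0,0,15,0,0,0,0]
  grip_force: 60

```text
clock: 16.67
position: [0.6129, -0.187, 0.0021]
tool_rot: [-1.571, -0.0, 0.001]
force: [-1.7, 0.6, 6.1]
grip_width: 0.0225
```

drive_tool:
  steps: [15,0,0,1,0,15,0,6,0,0,15,0,8,0,0,15,0,8,0,0,15,0,8,0,0]
  grip_force: 80

```text
clock: 17.08
position: [0.6128, -0.1556, 0.0027]
tool_rot: [-1.57, 0.0, 0.001]
force: [0.1, -0.1, -0.5]
grip_width: 0.0215
```

drive_tool:
  steps: [15,0,7,0,0,15,0,7,0,0,15,0,7,0,0,15,0,7,0,0,15,0,7,0,0]

```text
clock: 17.5
position: [0.6128, -0.1213, 0.0028]
tool_rot: [-1.571, -0.0, 0.001]
force: [0.2, -0.3, -0.0]
grip_width: 0.0216
```

```bash
cat > t.py <<'E'
from h import *
b=grab('scene',None); h=cv2.cvtColor(b['frame'],cv2.COLOR_RGB2HSV)
m=((h[...,1]<70)&(h[...,2]>60)&(h[...,2]<190)).astype(np.uint8); m[:235]=0;m[325:]=0;m[:,:195]=0;m[:,330:]=0
n,l,st,ce=cv2.connectedComponentsWithStats(m)
for i in range(1,n):
    if st[i,4]>60:
        ys,xs=np.where(l==i); print(st[i]); 
        for k in (xs.argmax(),xs.argmin(),ys.argmin(),ys.argmax()): print(xs[k],ys[k],onz(b,xs[k],ys[k],.004).round(4))
E
python3 t.py
```

```text
[220 235  45  30 486]
264 235 [0.5399 0.0472 0.004 ]
220 245 [ 0.4847 -0.0737  0.004 ]
226 235 [ 0.4686 -0.039   0.004 ]
235 264 [ 0.5607 -0.0795  0.004 ]
[242 253  35  35 495]
276 260 [0.6244 0.0174 0.004 ]
242 282 [ 0.6157 -0.0998  0.004 ]
269 253 [0.5949 0.0175 0.004 ]
246 287 [ 0.634  -0.1009  0.004 ]
[221 280  17  18 149]
237 287 [ 0.6186 -0.1195  0.004 ]
221 293 [ 0.6049 -0.1632  0.004 ]
233 280 [ 0.5955 -0.1148  0.004 ]
224 297 [ 0.619  -0.1641  0.004 ]
```

drive_tool:
  steps: [15,0,6,0,0,15,0,6,0,0,15,0,6,0,0,15,0,6,0,0,15,0,6,0,0]

```text
clock: 17.97
position: [0.6123, -0.0941, 0.0027]
tool_rot: [-1.573, 0.001, -0.001]
force: [-1.3, -11.4, -3.0]
grip_width: 0.0216
```

drive_tool:
  steps: [15,0,6,0,0,15,0,6,0,0,15,0,6,0,0,15,0,6,0,0,15,0,6,0,0]

```text
clock: 18.38
position: [0.6119, -0.0638, 0.0023]
tool_rot: [-1.573, 0.002, -0.001]
force: [-1.9, -8.0, -6.2]
grip_width: 0.0213
```

```bash
python3 t.py | tail -5; python3 -c "
from h import *
print(monitor.observe()['position'],monitor.observe()['force'])"
```

```text
[303 297  15  17  66]
317 309 [7.998e-01 7.000e-04 4.000e-03]
303 298 [ 0.7547 -0.0055  0.004 ]
305 297 [7.561e-01 6.000e-04 4.000e-03]
312 313 [ 0.7991 -0.0171  0.004 ]
[ 0.61191993 -0.06184421  0.00226259] [-1.22569984 -1.46321004 -5.43815115]
```

drive_tool:
  steps: [15,0,5,0,0,15,0,5,0,0,15,0,5,0,0,15,0,5,0,0,15,0,0,0,0]

```text
clock: 18.85
position: [0.6119, -0.0423, 0.0022]
tool_rot: [-1.572, 0.002, 0.001]
force: [-2.1, -3.1, -5.5]
grip_width: 0.0213
```

Run:
```python
from h import *
b=grab('scene'); h=cv2.cvtColor(b['frame'],cv2.COLOR_RGB2HSV); o=b['frame']
m=((h[...,1]<70)&(h[...,2]>60)&(h[...,2]<190)).astype(np.uint8); m[:200]=0;m[300:]=0;m[:,:225]=0;m[:,310:]=0
n,l,st,ce=cv2.connectedComponentsWithStats(m)
for i in range(1,n):
    if st[i,4]>20:
        ys,xs=np.where(l==i); print(st[i],ce[i].round(),onz(b,xs[xs.argmax()],ys[xs.argmax()],.004)[:2].round(3),onz(b,xs[xs.argmin()],ys[xs.argmin()],.004)[:2].round(3),onz(b,xs[ys.argmax()],ys.max(),.004)[:2].round(3))
s=grab('side'); cv2.imwrite('pics/s8.png',cv2.cvtColor(s['frame'],cv2.COLOR_RGB2BGR)); cv2.imwrite('pics/c8.png',cv2.cvtColor(o,cv2.COLOR_RGB2BGR))
print(monitor.observe()['position'],monitor.observe()['force'])
```

```text
[247 200  44  45 656] [267. 216.] [0.493 0.198] [0.505 0.011] [0.559 0.022]
[231 221  13  19 114] [238. 230.] [ 0.509 -0.007] [ 0.464 -0.017] [ 0.507 -0.014]
[274 236  28  36 361] [289. 248.] [0.622 0.119] [0.587 0.044] [0.687 0.039]
[265 254  13  15 128] [271. 262.] [0.633 0.013] [ 0.617 -0.017] [ 0.632 -0.013]
[244 263  17  18 155] [252. 272.] [ 0.617 -0.036] [ 0.603 -0.082] [ 0.62  -0.086]
[ 0.61195841 -0.04230605  0.00227769] [-2.85461497 -2.10785283 -7.88502563]
```

drive_tool:
  steps: [15,0,1.5,0,0,15,0,0,-0.5,0,40,0,0,0,0,40,0,0,0,0,40,0,0,0,0]

```text
clock: 19.37
position: [0.6133, -0.0402, 0.0026]
tool_rot: [-1.57, -0.001, 0.001]
force: [0.5, -0.1, 0.2]
grip_width: 0.0402
```

drive_tool:
  steps: [40,0,0,0,0,40,0,0,0,0,40,0,0,0,0,40,0,0,0,0,40,0,0,0,0]

```text
clock: 19.78
position: [0.6129, -0.0405, 0.0023]
tool_rot: [-1.571, -0.0, 0.001]
force: [0.2, -0.4, 0.4]
grip_width: 0.0401
```

drive_tool:
  steps: [40,0,0,10,0,40,0,0,30,0,40,0,0,40,0,40,0,0,40,0,40,0,0,40,0]

```text
clock: 20.2
position: [0.6124, -0.0406, 0.1649]
tool_rot: [-1.571, -0.0, 0.001]
force: [0.5, -0.8, -0.0]
grip_width: 0.0402
```

drive_tool:
  steps: [85,-30,0,10,6,85,-20,0,10,6,85,-20,0,10,6,85,-20,0,0,6,85,0,0,0,6]

```text
clock: 20.62
position: [0.52, -0.0409, 0.1938]
tool_rot: [-1.572, 0.0, 0.529]
force: [0.5, -0.0, 0.6]
grip_width: 0.0848
```

Run:
```python
from h import *
b=grab('scene'); s=grab('side'); w=grab('wrist')
import pickle; pickle.dump((b,s,w),open('f9.pkl','wb'))
A=cv2.resize(b['frame'][190:290,215:348],(400,300),interpolation=2); B=cv2.resize(s['frame'][130:230,170:303],(400,300),interpolation=2); C=cv2.resize(w['frame'],(400,300))
o=np.zeros((600,800,3),np.uint8); o[:300,:400]=A;o[:300,400:]=B;o[300:,:400]=C
o[300:,400:]=cv2.resize(s['frame'][230:330,170:303],(400,300),interpolation=2)
cv2.imwrite('pics/m9.png',cv2.cvtColor(o,cv2.COLOR_RGB2BGR)); print(monitor.observe()['position'],monitor.observe()['tool_rot'])
```

```text
[ 0.52304836 -0.0407427   0.19311409] [-1.57128807e+00 -1.04048107e-03  5.21405342e-01]
```

View pics/m9.png

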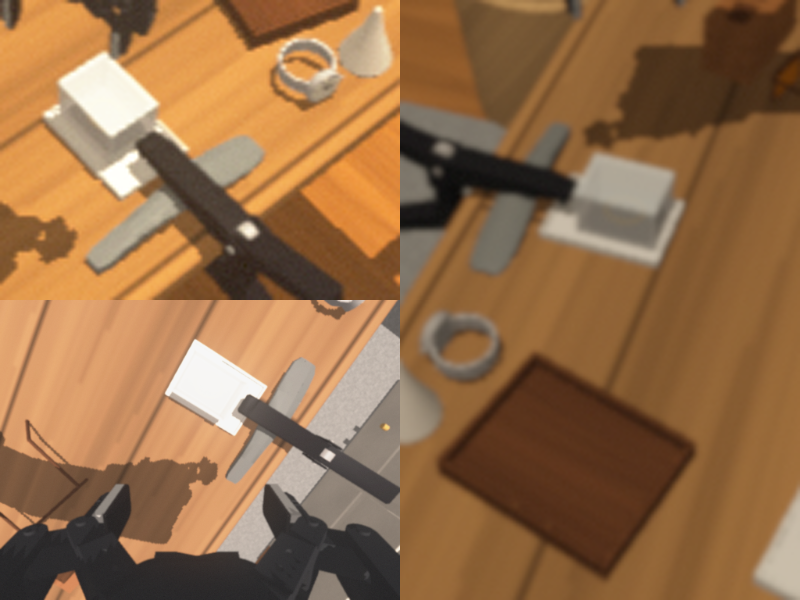

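The views confirm that the jaw rests on the horn's hump (scene crop (185,195)), clear of the box, with the hand off. The box hasn't moved. The tray is unobstructed in the side view, so I'll refine its pose and the box's with colour masks.

```bash
cat > tr.py <<'E'
from h import *
import pickle
b,s,w=pickle.load(open('f9.pkl','rb'))
def tray(f,roi):
    h=cv2.cvtColor(cv2.GaussianBlur(f['frame'],(3,3),0),cv2.COLOR_RGB2HSV); x,y,X,Y=roi
    m=((h[...,2]<125)&(h[...,1]>100)).astype(np.uint8); q=np.zeros_like(m); q[y:Y,x:X]=m[y:Y,x:X]
    q=cv2.morphologyEx(q,cv2.MORPH_CLOSE,np.ones((5,5)))
    q=cv2.morphologyEx(q,cv2.MORPH_OPEN,np.ones((5,5)))
    c=max(cv2.findContours(q,0,1)[0],key=cv2.contourArea); hull=cv2.convexHull(c)
    for e in np.arange(.02,.1,.005):
        a=cv2.approxPolyDP(hull,e*cv2.arcLength(hull,True),True)
        if len(a)==4: break
    print('area',cv2.contourArea(c)); P=[]
    for p in a[:,0]: P.append(onz(f,p[0],p[1],.022)[:2]); print(p,P[-1].round(4),onz(f,p[0],p[1],0)[:2].round(4))
    H=np.array([onz(f,p[0],p[1],.022)[:2] for p in hull[:,0]],np.float32)
    r=cv2.minAreaRect(H*1000); print('rect',r)
tray(s,(170,230,290,330)); tray(b,(260,120,360,220))
# box: bright mask in wrist
h=cv2.cvtColor(w['frame'],cv2.COLOR_RGB2HSV); m=((h[...,1]<40)&(h[...,2]>205)).astype(np.uint8); m[200:]=0
m=cv2.morphologyEx(m,cv2.MORPH_OPEN,np.ones((3,3)))
c=max(cv2.findContours(m,0,1)[0],key=cv2.contourArea)
H=np.array([onz(w,p[0],p[1],.007)[:2] for p in c[:,0]],np.float32); print('box',cv2.contourArea(c),cv2.minAreaRect(H*1000))
E
python3 tr.py
```

```text
area 3720.0
[201 253] [0.5483 0.2369] [0.5565 0.2235]
[268 278] [0.3648 0.2534] [0.3677 0.2405]
[239 323] [0.394  0.3822] [0.3977 0.373 ]
[182 287] [0.5521 0.3405] [0.5604 0.3301]
rect ((466.55987548828125, 293.89239501953125), (159.85848999023438, 187.298095703125), 75.14995574951172)
area 24.0
[331 187] [0.5478 0.3251] [0.5374 0.3419]
[331 193] [0.5647 0.3066] [0.5547 0.323 ]
[327 193] [0.5566 0.2968] [0.5465 0.313 ]
[327 187] [0.5396 0.3152] [0.5291 0.3318]
rect ((552.2125244140625, 310.9417724609375), (12.717517852783203, 26.786529541015625), 42.7831916809082)
box 7164.0 ((516.5051879882812, 24.18235969543457), (85.1922836303711, 121.62239837646484), 89.10938262939453)
```

drive_tool:
  steps: [85,0,13,0,7,85,0,13,0,7,85,0,13,0,7,85,0,13,0,7,85,0,13,0,7]

```text
clock: 21.18
position: [0.5232, 0.0252, 0.1923]
tool_rot: [-1.571, 0.0, 1.137]
force: [-0.1, 0.2, -1.1]
grip_width: 0.0849
```

drive_tool:
  steps: [85,-4,0,0,7,85,-4,0,0,7,85,-4,0,0,6,85,-3,0,0,5,85,-3,0,0,0]

```text
clock: 21.6
position: [0.505, 0.0245, 0.1922]
tool_rot: [-1.571, -0.0, 1.572]
force: [-0.4, 0.3, 0.1]
grip_width: 0.0847
```

drive_tool:
  steps: [85,0,0,-40,0,85,0,0,-40,0,85,0,0,-40,0,85,0,0,-25,0,85,0,0,-10,0]

```text
clock: 22.02
position: [0.5032, 0.0243, 0.034]
tool_rot: [-1.566, 0.001, 1.566]
force: [-1.4, -0.1, 0.6]
grip_width: 0.0849
```

drive_tool:
  steps: [85,0,0,-8,0,85,0,0,0,0,45,0,0,0,0,45,0,0,0,0,45,0,0,0,0]
  grip_force: 50

```text
clock: 22.43
position: [0.5058, 0.0245, 0.0309]
tool_rot: [-1.573, -0.0, 1.57]
force: [-0.5, -1.1, 7.7]
grip_width: 0.0569
```

drive_tool:
  steps: [45,0,0,0,0,45,0,0,0,0,45,0,0,0,0,45,0,0,0,0,45,0,0,0,0]

```text
clock: 22.85
position: [0.5058, 0.0245, 0.0309]
tool_rot: [-1.573, -0.0, 1.571]
force: [-2.0, 0.6, 9.2]
grip_width: 0.0571
```

drive_tool:
  steps: [45,0,0,2,0,45,-4,0,0,0,45,-7,0,0,0,45,-8,0,0,0,45,-8,0,0,0]
  grip_force: 60

```text
clock: 23.27
position: [0.4766, 0.0244, 0.0313]
tool_rot: [-1.57, 0.0, 1.571]
force: [-0.2, 0.3, -2.2]
grip_width: 0.0567
```

drive_tool:
  steps: [45,-8,0,0,0,45,-8,0,0,0,45,-8,0,0,0,45,-4,0,5,0,45,0,0,10,0]

```text
clock: 23.68
position: [0.4483, 0.0245, 0.0462]
tool_rot: [-1.569, 0.0, 1.572]
force: [0.6, -0.4, -2.0]
grip_width: 0.0567
```

```bash
cat > j.py <<'E'
from h import *
b=grab('scene'); h=cv2.cvtColor(b['frame'],cv2.COLOR_RGB2HSV)
m=((h[...,1]<40)&(h[...,2]>190)).astype(np.uint8); m[:190]=0;m[290:]=0;m[:,:180]=0;m[:,290:]=0
n,l,st,ce=cv2.connectedComponentsWithStats(m)
for i in range(1,n):
    if st[i,4]>40: print(st[i],ce[i].round(1))
print(monitor.observe()['position'],monitor.observe()['force'],monitor.observe()['grip_width'])
E
python3 j.py
```

```text
[234 197  20  22 266] [242.  207.8]
[237 217  27  22 244] [249.4 227.9]
[0.44998244 0.02460906 0.04830388] [ 2.9773981  -0.25096724  0.68584139] 0.05694750958594737
```

Run:
```python
from h import *
import pickle
b,s,w=pickle.load(open('f9.pkl','rb')); 
sd={'PxMy':(215.6,248.7),'MxMy':(267.4,279.7),'MxPy':(238.1,321.2),'PxPy':(184,284.6)}
sc={'PxMy':(300.5,204),'MxMy':(275.5,171.5),'MxPy':(308.5,156),'PxPy':(334,189.5)}
for n in sd:
    print(n,'side z22',onz(s,*sd[n],.022)[:2].round(4),'z0',onz(s,*sd[n],0)[:2].round(4),'scene z22',onz(b,*sc[n],.022)[:2].round(4),'z0',onz(b,*sc[n],0)[:2].round(4),'tri',tri(s,sd[n],b,sc[n])[0].round(4),round(tri(s,sd[n],b,sc[n])[1],4))
```

```text
PxMy side z22 [0.5179 0.2127] z0 [0.5251 0.1987] scene z22 [0.5347 0.201 ] z0 [0.524  0.2151] tri [0.5252 0.207  0.0095] 0.0079
MxMy side z22 [0.3649 0.2583] z0 [0.3677 0.2456] scene z22 [0.386  0.2333] z0 [0.372  0.2481] tri [3.697e-01 2.471e-01 1.000e-04] 0.0049
MxPy side z22 [0.3973 0.3789] z0 [0.4011 0.3696] scene z22 [0.4046 0.3688] z0 [0.3911 0.3866] tri [0.399  0.3755 0.0135] 0.0007
PxPy side z22 [0.5504 0.3332] z0 [0.5586 0.3226] scene z22 [0.561  0.3247] z0 [0.5509 0.3416] tri [0.5554 0.3301 0.0134] 0.0041
```

drive_tool:
  steps: [45,0,5,30,0,45,0,15,25,0,45,0,20,25,0,45,0,20,20,0,45,0,20,10,0]

```text
clock: 24.15
position: [0.451, 0.1056, 0.1595]
tool_rot: [-1.575, -0.001, 1.571]
force: [1.2, -0.2, -1.8]
grip_width: 0.0568
```

drive_tool:
  steps: [45,0,30,0,-3,45,0,35,0,-3,45,0,35,0,-3,45,0,35,0,-3,45,0,30,0,-2.5]

```text
clock: 24.57
position: [0.4498, 0.2722, 0.1572]
tool_rot: [-1.571, -0.001, 1.316]
force: [0.8, -0.1, -2.1]
grip_width: 0.0568
```

drive_tool:
  steps: [45,0,15,0,0,45,0,8,0,0,45,0,0,0,0,45,0,0,0,0,45,0,0,0,0]

```text
clock: 24.98
position: [0.4502, 0.2907, 0.1564]
tool_rot: [-1.571, 0.001, 1.317]
force: [0.4, 0.2, -2.4]
grip_width: 0.0565
```

Run:
```python
from h import *
s=grab('side');b=grab('scene');w=grab('wrist'); o=monitor.observe(); p=o['position']; print(p,o['tool_rot'],o['force'])
import pickle; pickle.dump((b,s,w),open('f10.pkl','wb'))
for n,f in(('side',s),('scene',b),('wrist',w)):
    print(n,[proj(f,q).round() for q in [(.525,.207,.01),(.37,.247,.01),(.399,.3755,.01),(.555,.33,.01)]])
# tray in wrist view: dark brown mask, points onto z=.022
h=cv2.cvtColor(w['frame'],cv2.COLOR_RGB2HSV); m=((h[...,2]<125)&(h[...,1]>110)).astype(np.uint8); m=cv2.morphologyEx(m,cv2.MORPH_OPEN,np.ones((3,3)))
n,l,st,ce=cv2.connectedComponentsWithStats(m)
for i in range(1,n):
    if st[i,4]>300:
        H=np.array([onz(w,x,y,.022)[:2] for y,x in zip(*np.where(l==i))],np.float32); print(st[i],cv2.minAreaRect(H*1000))
```

```text
[0.45019268 0.29127171 0.15643183] [-1.57103598e+00  2.94942652e-04  1.31705738e+00] [-0.11760047  0.54616997 -1.78128804]
side [array([214., 249.]), array([267., 278.]), array([238., 322.]), array([183., 285.])]
scene [array([299., 204.]), array([275., 169.]), array([308., 157.]), array([333., 190.])]
wrist [array([197., 254.]), array([188., 109.]), array([322., 104.]), array([308., 253.])]
[388  46  11  92 473] ((404.9826965332031, 439.9237060546875), (5.312417507171631, 81.66328430175781), 79.2540054321289)
[ 186  104  136   36 2997] ((397.58294677734375, 306.501708984375), (129.55255126953125, 32.331825256347656), 74.78218841552734)
[    0   123   170   137 16577] ((425.2840270996094, 119.85333251953125), (176.5531005859375, 125.01856231689453), 61.700897216796875)
```

The wrist camera gives the tray middle as (0.462, 0.289) and yaw −15.2°, which agrees with the two-view result. I'll lower the box.

drive_tool:
  steps: [45,0,1.5,-30,0,45,0,0,-30,0,45,0,0,-25,0,45,0,0,-15,0,45,0,0,-8,0]

```text
clock: 25.55
position: [0.4492, 0.2928, 0.0464]
tool_rot: [-1.569, 0.002, 1.318]
force: [-0.8, 0.8, -1.6]
grip_width: 0.0568
```

drive_tool:
  steps: [45,0,0,-4,0,45,0,0,-3,0,45,0,0,-2,0,45,0,0,0,0,45,0,0,0,0]

```text
clock: 25.97
position: [0.4502, 0.2941, 0.04]
tool_rot: [-1.571, -0.001, 1.318]
force: [1.3, 0.1, -2.3]
grip_width: 0.0568
```

drive_tool:
  steps: [45,0,0,-1,0,45,0,0,-1,0,45,0,0,-1,0,45,0,0,0,0,45,0,0,0,0]

```text
clock: 26.38
position: [0.45, 0.2941, 0.037]
tool_rot: [-1.571, -0.0, 1.319]
force: [-3.4, -2.8, 13.7]
grip_width: 0.0568
```

Contact: the box is on the floor at z = 0.037, as expected. I'll release and retreat.

drive_tool:
  steps: [60,0,0,0.5,0,85,0,0,0,0,85,0,0,0,0,85,0,0,0,0,85,0,0,0,0]

```text
clock: 26.8
position: [0.4498, 0.294, 0.0367]
tool_rot: [-1.571, 0.0, 1.319]
force: [-0.7, -0.3, -0.0]
grip_width: 0.0851
```

drive_tool:
  steps: [85,0,0,10,0,85,0,0,25,0,85,0,0,40,0,85,0,0,40,0,85,0,0,40,0]

```text
clock: 27.22
position: [0.4492, 0.2938, 0.1942]
tool_rot: [-1.57, 0.0, 1.319]
force: [0.5, 1.0, 0.6]
grip_width: 0.0849
```

drive_tool:
  steps: [85,0,0,30,0,85,-20,0,20,0,85,-20,0,0,0,85,0,0,0,0,85,0,0,0,0]

```text
clock: 27.63
position: [0.4093, 0.294, 0.2428]
tool_rot: [-1.572, -0.001, 1.32]
force: [-0.2, 0.2, 0.1]
grip_width: 0.0855
```

Run:
```python
from h import *
w=grab('wrist','w11.png'); o=monitor.observe(); print(o['position'],o['force'])
s=grab('side','s11.png'); b=grab('scene','c11.png')
h=cv2.cvtColor(w['frame'],cv2.COLOR_RGB2HSV); m=((h[...,1]<60)&(h[...,2]>150)).astype(np.uint8); m=cv2.morphologyEx(m,cv2.MORPH_OPEN,np.ones((3,3)))
print('exp px box',proj(w,(.462,.289,.012)))
n,l,st,ce=cv2.connectedComponentsWithStats(m)
for i in range(1,n):
    if st[i,4]>1500:
        H=np.array([onz(w,x,y,.015)[:2] for y,x in zip(*np.where(l==i))],np.float32); print(st[i],cv2.minAreaRect(H*1000))
# horn & jaw unchanged vs f9
import pickle; b0,s0,_=pickle.load(open('f9.pkl','rb'))
for n,f,g,(x,y,X,Y) in(('scene',b,b0,(240,230,340,300)),('side',s,s0,(170,165,220,225))):
    d=np.abs(f['frame'][y:Y,x:X].astype(int)-g['frame'][y:Y,x:X]).max(2); print(n,'changed frac',(d>40).mean())
for n,f,g,(x,y,X,Y) in(('watch/cone side',s,s0,(155,225,208,280)),('sunglasses side',s,s0,(290,130,345,185))):
    d=np.abs(f['frame'][y:Y,x:X].astype(int)-g['frame'][y:Y,x:X]).max(2); print(n,'changed frac',(d>40).mean())
```

```text
[0.40992549 0.29386527 0.24229857] [ 0.79135634  0.40752711 -0.10537323]
exp px box [257.30078768 196.65331347]
[  95    0  170   65 7918] ((241.45697021484375, 251.54769897460938), (196.42123413085938, 69.10047912597656), 75.30557250976562)
[  372    43   129   151 12505] ((421.06512451171875, 532.2068481445312), (162.64540100097656, 186.42160034179688), 79.45903015136719)
[ 228  151   65   86 4698] ((460.04962158203125, 291.55548095703125), (85.38749694824219, 122.2677230834961), 74.86920166015625)
scene changed frac 0.08171428571428571
side changed frac 0.042333333333333334
watch/cone side changed frac 0.025728987993138937
sunglasses side changed frac 0.3709090909090909
```

Run:
```python
from h import *
import pickle
b0,s0,_=pickle.load(open('f9.pkl','rb')); b=grab('scene')
def ana(f):
    h=cv2.cvtColor(f['frame'],cv2.COLOR_RGB2HSV)
    m=((h[...,1]<70)&(h[...,2]>60)&(h[...,2]<190)).astype(np.uint8); m[:232]=0;m[283:]=0;m[:,:240]=0;m[:,308:]=0
    n,l,st,ce=cv2.connectedComponentsWithStats(m); print([(st[i].tolist(),ce[i].round(1).tolist()) for i in range(1,n) if st[i,4]>100])
    d=(h[...,2]<60).astype(np.uint8); d[:230]=0;d[300:]=0;d[:,:255]=0;d[:,:][:,335:]=0
    ys,xs=np.where(d); k=xs.argmin(); print('jaw dark',d.sum(),xs.mean().round(1),ys.mean().round(1),'tip',xs[k],ys[k])
ana(b0);ana(b)
b00=pickle.load(open('f0.pkl','rb'))['scene']; ana(b00)
s00=pickle.load(open('f0.pkl','rb'))['side']; s=grab('side')
for n,a,c in(('sunglasses side',s00,s),('watch side',s00,s)):
    def am(f):
        h=cv2.cvtColor(f['frame'],cv2.COLOR_RGB2HSV)
        m=((h[...,0]<20)&(h[...,1]>195)) if 'sun' in n else ((h[...,1]<50)&(h[...,2]>100))
        q=np.zeros_like(m); x,y,X,Y=(290,130,330,170) if 'sun' in n else (155,228,206,280); q[y:Y,x:X]=m[y:Y,x:X]; ys,xs=np.where(q); return len(xs),xs.mean().round(1),ys.mean().round(1)
    print(n,am(a),am(c))
```

```text
[([240, 232, 36, 20, 293], [253.0, 238.9]), ([278, 236, 24, 16, 231], [290.4, 243.3]), ([244, 253, 33, 27, 297], [259.5, 265.8])]
jaw dark 332 299.7 284.2 tip 278 258
[([278, 236, 24, 17, 229], [290.5, 243.3]), ([244, 253, 32, 27, 299], [259.7, 265.6])]
jaw dark 620 300.9 282.0 tip 268 247
[([240, 232, 25, 15, 231], [250.2, 237.6])]
jaw dark 284 299.0 282.8 tip 284 265
sunglasses side (107, np.float64(302.7), np.float64(151.0)) (86, np.float64(303.3), np.float64(150.4))
watch side (277, np.float64(166.8), np.float64(237.9)) (327, np.float64(171.1), np.float64(241.3))
```

```bash
python3 -c "
from workcell import workorder
print(workorder.job_done())"
```

```text
the job is handed in; nothing more can be done
None
```

The box is out of the clamp and flat in the valet tray, and the shoe horn still holds the jaw up. I handed the job in at about 28 s of the 72 s allowed; no verdict came back.

**What I did**
- I took the horn from its stand, laid it hollow side down and let go.
- I took it again by the handle and slid it under the jaw from the stand side. The push force reached about 11 N and fell off once the hump was under the jaw.
- I then let go, drew the box back, lifted it and set it in the tray.

**Last checks**
- **Box:** the wrist camera puts its middle about 3–4 mm from the tray's middle. The base measures 122 × 85 mm at the tray's own angle, so it looks flat.
- **Horn:** its outline is unchanged within 0.2 pixels between the hand coming off and handing in. A view just after release showed the jaw resting on the hump.
- **Robot:** force readings are near zero after I backed away.

**What disagreed**
- **Grip depth:** the first tries to re-grip the horn closed over the handle. The fingertips stood some 20 mm higher than the text says, so I went lower in small steps.
- **Jaw opening:** I could not read the jaw angle or the horn-to-clamp force; that it stays up is judged from the pictures.
- **Sunglasses and watch:** the sunglasses' image position moved less than 1 pixel. The watch-and-cone area shifted about 4–5 pixels; I put that down to the moving shadow but did not confirm it. I never worked close to either.
- **Early tray estimate:** the first single-view positions differed by up to 20 mm. The two-view and wrist results then agreed within about 1 mm.

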